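Reset a finds-shelf place: right the jar, press its label holder home

ROBOT

A 6-joint arm with a two-finger parallel gripper is mounted at the origin on the work surface. World frame = base frame: x ahead of the robot, y to its left, z up, the work surface at z = 0. Lengths are in m, angles in rad, forces in N, time in s.
With the tool pointing down it reaches from about 0.275 to 0.75 m from the base axis. Payload 10.2 kg.
Tool frame: the origin (TCP) lies midway between the tips of the shut fingers; the grasp point (between the pads) lies 19 mm behind it (env.hold_point_z is the distance from the TCP to the grasp point, in m); z points along the fingers, y is the line along which they close (so a half turn about z gives the same grasp; the last joint's range is limited). The gripper opens to 85 mm and grips with 20 to 120 N. Pads are 22 mm wide; open, the fingers measure 114 mm over their backs; the gripper's body (76 mm by 85 mm) begins 54 mm behind the grasp point. The pads swing forward as they close: fully open they stand 13 mm farther back than shut.
Start: joints at [1.115, 0.313, 1.498, -0, 1.331, -0.223], TCP at [0.121, 0.511, 0.231] pointing down, gripper open.
Joint ranges: [-2.94, 2.94], [-0.97, 2.17], [0.19, 2.56], [-1.23, 4.37], [0.02, 3.11], [-2.88, 2.88]. Speed limits (rad/s): [2.39, 2.39, 3.01, 3.14, 3.14, 3.14].

INTERFACE

Orientations are given as a unit quaternion [x, y, z, w].
In Python, from bench import env, kinematics, monitor, eyes, job gives the robot as it stands. The module is installed in compiled form; this text tells all that it offers. Calls block until the motion is done:
- env.reach(position, orientation): joint-space move of the TCP to a pose.
- env.movel(position, velocity=0.15, frame=None, guard=None): straight line of the TCP; frame=None keeps the orientation; velocity is the mean speed in m/s. With guard (N) it stops when the force on the tool has changed by that much, and returns True; else False.
- env.set_joints(angles): joint-space move.
- env.release() and env.close_gripper(effort=None): open the fingers fully, or close them until they stop; effort is the grip in N (None keeps the last).
- env.hold(seconds).
- kinematics.ik(position, orientation): joint angles nearest the present ones, or None.
- monitor.sense(): the state.
- eyes.grab_frame(name): name is "side" or "top" or "wrist"; returns a dict with "frame" (480x640x3 uint8, red, green, blue), "mtx" (3x3 intrinsics, pixels), "view" (4x4, takes a point from world to camera coordinates). Camera axes: x right, y down, z forward; pixel columns grow to the right and rows downward; lengths in m; the calibration is good to about 2 mm. The wrist camera is an equidistant fisheye: a pixel r from the principal point sees the ray r / f radians off the axis. A picture is of the moment at which its call begins. There is no depth.
A pose or a line that the arm cannot do raises env.MotionError and nothing moves.
- job.hand_in(): hands the job in; it is judged then, once.
The state is a dict: "clock": time; "joints": joint angles; "qvel": joint speeds; "joint_efforts": joint torques, N m; "position": TCP position; "ee_rot": TCP orientation; "contact_force": force on the tool from outside, world axes, zero at the start; "ft_torque": the same for the moment, N m; "finger_gap": opening from 0.0 (shut) to 1.0 (fully open); "gripper_force": force on a finger pad.
Only numpy, scipy, OpenCV 4.12 (cv2) and the standard library are available. Lean on these libraries where they do the work, as an engineer would, in place of code of your own. Each camera call takes 0.05 s, during which the arm holds its last target. There are 200 camera calls.

TASK

The sample jar behind the shelf edge's one empty label pocket has fallen over: stand it upright on the shelf behind that pocket and let go of it. Then take the label holder from its wooden block, push it down behind the shelf lip into the empty pocket, paper side facing the robot, and press it fully home against the spring in the pocket. Finish still holding it pressed home (it springs up if let go), and leave the other things where they are.

Things in the scene. Friction and masses are not known exactly. Their poses are not given: they have to be found in the camera images.
- jar: Clear square jar with sherds in it, fallen on its side on the shelf, about 180 g. Body 46 x 46 mm, 62 mm long, then a round black cap 40 mm across, 16 mm long: 78 mm in all. Origin: centre of its foot (23 mm above the board while lying). +x runs along its axis from foot to cap, up once it stands. It lies roughly along the shelf edge, cap to the pocket's +y.
- jar_cap (a point): Centre of the outer face of the jar's cap, 78 mm from the foot.
- pocket: The one empty 100 mm stretch of aluminium shelf edge, fixed. Origin: slot centre at table level; +x away from the robot over the shelf, +y left along the edge. Slot between lip (robot side) and back rail: 10 mm in x, 58 mm in y, flared to 22 mm in x at its mouth, 55 mm above the table. Cheeks 55 mm high at both slot ends stop the holder's shoulders. The jar lies behind it.
- shelf: Fixed low plywood shelf board, 320 mm along y, its top 30 mm above the table, reaching from 20 to 170 mm behind its front edge line in x; origin on that line, at table level, midway. The edge line holds three label places at y = -100, 0 and 100 mm: one is the empty pocket, the other two carry label holders whose tops are 99 mm above the table, with a low box behind each.
- plunger (a joint): Spring bar (steel, 8 x 50 mm) on the floor of the pocket's slot: 0 when up (its top 35 mm above the table), grows as it is pressed down, in m; 0.010 when the holder is fully home (stop at 0.012). It pushes up with 3 N at 0, 7 N at 0.010.
- holder: Grey plastic label holder, 60 g, standing in the block. Tongue 6 mm thick (x), 50 wide (y), 30 long; above it the head, 12 thick, 76 wide, 44 high, paper label on its -x face. Origin: centre of the tongue's lower end (4 mm above the table in the block), z up. Fully home, its shoulders rest on the pocket's cheeks and the tongue's end is 25 mm, the head's top 99 mm above the table.
- holder_face (a point): Centre of the label on the head's -x face, 6.5 mm in front of the holder's middle plane and 52 mm above its origin.
- rest: Fixed wooden block 50 x 100 x 34 mm that the holder stands in, tongue in its slot, head shoulders on its top; origin at the centre of its underside. The holder's head is free above it.
- box_a: Low white box with blue lid on the shelf, 74 x 62 x 24 mm, origin under its centre. Leave alone.
- box_b: The second such box. Leave alone.
- bowl: Terracotta bowl, 110 mm across, 50 mm high, on the table. Leave alone.
- brush: Hand brush lying on the table. Leave alone.
- scale: Black and white photo scale bar 100 x 20 x 8 mm on the table. Leave alone.
- adhesive: Small upright bottle, 40 mm across, 110 mm high, on the table. Leave alone.
- weight: Brass cylinder 40 mm across, 30 mm high, on the table. Leave alone.
There are look-alikes about, which are no part of the job. Of the things that look like the holder, the middle-sized one is meant.

How it is judged:
On the way, in this order (a step that is already met when the one before it is completed fails the run):
1. the jar stands upright on the shelf behind the empty pocket, let go (angle between jar's own x axis and vertical below 0.1 rad and height (world z) of jar between 0.027 and 0.034 m and y of jar in the frame of pocket between -0.05 and 0.05 m and x of jar in the frame of pocket between 0.035 and 0.15 m and linear speed of jar below 0.05 m/s and height (world z) of jar_cap above 0.09 m and contact force between each of the arm, the fingers and jar below 0.1 N), for 0.2 s.
2. the holder's tongue is in the pocket's slot (x of holder in the frame of pocket between -0.006 and 0.006 m and y of holder in the frame of pocket between -0.008 and 0.008 m and z of holder in the frame of pocket below 0.046 m), for 0.05 s.
At the end, for the whole second after the job is handed in: Jar upright (0.1 rad) on the board behind the pocket (within 50 mm sideways, 35 to 150 mm behind the slot), untouched; holder in the pocket, label to the robot, upright (0.1 rad), within 2.5 mm of home, spring down 6.5 mm or more, robot holding it still with over 2 N (all of step 1 and x of holder in the frame of pocket between -0.006 and 0.006 m and y of holder in the frame of pocket between -0.008 and 0.008 m and z of holder in the frame of pocket below 0.0275 m and value of joint plunger above 0.0065 m and angle between the z axis of holder and the z axis of pocket, either way round below 0.1 rad and x of holder_face in the frame of pocket below 0 m and contact force between any of the fingers, the arm and holder above 2 N and linear speed of holder below 0.02 m/s); the arm keeps its last pose, push and grip.
It fails at once if a bystander is moved by more than 30 mm (distance of any of box_a, box_b, bowl, brush, scale, adhesive, weight from where it was at the start of the episode above 0.03 m).
It also fails if it takes over 53 s, if anything falls off the work surface, if the arm or the gripper's body presses on something with over 40 N, if the wrist force passes 120 N, or if a joint passes its speed limit or range.

## Working session

There is one attempt and no reset: what is moved stays moved. The work goes in short steps, each a Python script; the robot and the scene stay as the last script left them, time stands still between calls to the robot, and variables do not carry over. Pictures are saved under pics/ and viewed, at most 10 in all, crops included, and the job is handed in when it is done.

```bash
mkdir -p pics; cat > h.py <<'E'
import numpy as np, cv2
from bench import env, kinematics, monitor, eyes, job
def save(cam,fn):
    d=eyes.grab_frame(cam); cv2.imwrite(fn,d["frame"][:,:,::-1]); np.savez(fn+".npz",K=d["mtx"],V=d["view"],f=d["frame"]); return d
def load(fn):
    z=np.load(fn+".npz"); return dict(mtx=z["K"],view=z["V"],frame=z["f"])
def ray(d,u,v,fish=False):
    K=d["mtx"];V=d["view"];R=V[:3,:3];o=-R.T@V[:3,3]
    x=(u-K[0,2])/K[0,0];y=(v-K[1,2])/K[1,1]
    if fish:
        r=np.hypot(x,y); s=np.sin(r)/r if r>1e-9 else 1; c=np.array([x*s,y*s,np.cos(r)])
    else: c=np.array([x,y,1.])
    return o,R.T@c
def onz(d,u,v,z,fish=False):
    o,r=ray(d,u,v,fish); return o+r*(z-o[2])/r[2]
def tri(rays):
    A=np.zeros((3,3));b=np.zeros(3)
    for o,r in rays:
        r=r/np.linalg.norm(r);P=np.eye(3)-np.outer(r,r);A+=P;b+=P@o
    return np.linalg.solve(A,b)
E
python3 - <<'E'
from h import *
for c in("side","top"):
    d=save(c,f"pics/{c}1.png"); print(c,-d["view"][:3,:3].T@d["view"][:3,3],d["view"][2,:3])
s=monitor.sense();print(s["clock"],s["ee_rot"],s["contact_force"],env.hold_point_z)
E
```

```text
side [ 0.50536777 -0.94820555  0.67727429] [ 0.03664544  0.81826302 -0.57367477]
top [ 0.2376828  -0.08524489  1.4825666 ] [ 0.2207591   0.0111231  -0.97526494]
0.1 [ 1.16145745e-01  9.93232020e-01 -5.32193888e-04 -1.89997072e-04] [ 1.3268055   0.42515083 -0.4388026 ] 0.0187
```

View pics/top1.png

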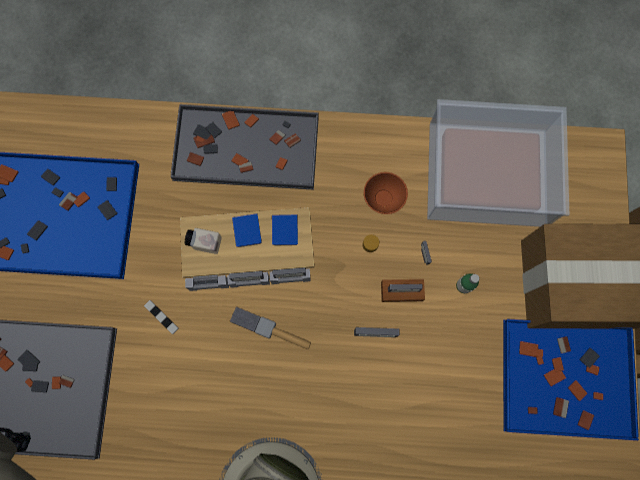

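View pics/side1.png

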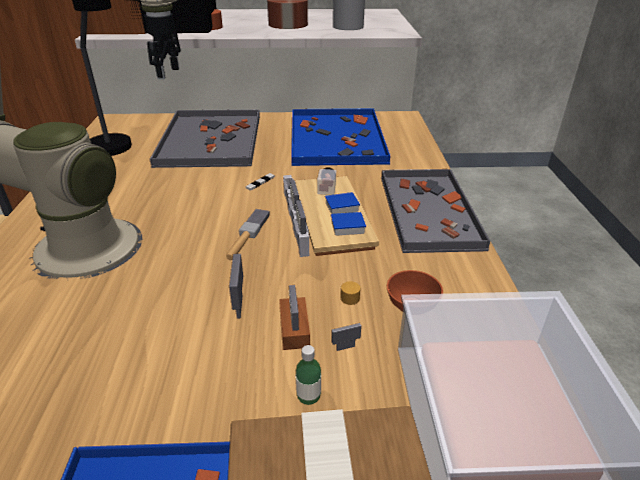

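Top view: the jar lies at (203,240), cap to the left (+y). The label places are at about (208,282), (247,278) and (290,275), with boxes behind the last two. Holder candidates in the top view are large (377,332), block (405,289) and small (426,252). The one in the block fits, being middle-sized and in the wooden block. I'll confirm it in an enlarged crop.

```bash
python3 - <<'E'
from h import *
t=cv2.imread("pics/top1.png");s=cv2.imread("pics/side1.png")
a=cv2.resize(t[200:300,170:330],(400,250),interpolation=3)
b=cv2.resize(t[230:345,340:500],(400,288),interpolation=3)
c=cv2.resize(s[155:265,260:385],(400,352),interpolation=3)[:300]
e=cv2.resize(s[245:355,220:370],(400,293),interpolation=3)
o=np.zeros((600,800,3),np.uint8)
o[:250,:400]=a;o[300:588,:400]=b;o[:300,400:]=c;o[300:593,400:]=e
cv2.imwrite("pics/crop1.png",o)
E
```

```text
(no output)
```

View pics/crop1.png

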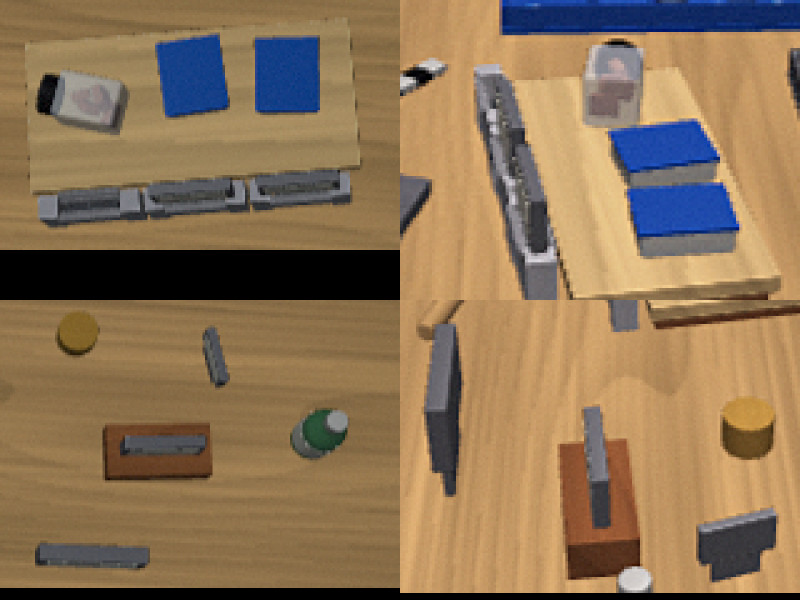

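The crop confirms it: the holder in the block is the middle-sized of the three. The empty pocket is the leftmost (+y) one, in front of the jar.

```bash
python3 - <<'E'
from h import *
d=load("pics/top1.png")
P=lambda x,y,z:onz(d,170+x*.4,200+y*.4,z).round(4)
print("board BL BR FR FL",P(25,42,.03),P(348,20,.03),P(357,167,.03),P(33,190,.03))
print("slots",P(90,203,.055),P(195,192,.055),P(300,186,.055))
print("jar capface,foot",P(40,92,.053),P(122,104,.053))
Q=lambda x,y,z:onz(d,340+x*.4,230+(y-300)*.4,z).round(4)
print("holder top ends",Q(122,443,.078),Q(205,441,.078)); print("block",Q(106,426,.034),Q(210,424,.034),Q(211,478,.034),Q(106,478,.034))
# reach test
from scipy.spatial.transform import Rotation as R
q0=monitor.sense()["ee_rot"]; print(R.from_quat(q0).as_matrix().round(2))
for p in((.43,.17,.25),):
  for a in (-50,-40,0,40,50):
    for half in(0,180):
      q=(R.from_euler('x',a,degrees=True)*R.from_matrix(np.array([[0,1,0],[1,0,0],[0,0,-1.]]))*R.from_euler('z',half,degrees=True)).as_quat()
      for z in(.07,.25):
        k=kinematics.ik([p[0],p[1],z],q); print(a,half,z,None if k is None else np.round(k,2))
E
```

```text
board BL BR FR FL [0.628  0.2725 0.03  ] [ 0.6714 -0.0436  0.03  ] [ 0.524  -0.0623  0.03  ] [0.4811 0.248  0.03  ]
slots [0.468  0.1871 0.055 ] [0.485 0.089 0.055] [ 0.4973 -0.0099  0.055 ]
jar capface,foot [0.573  0.2468 0.053 ] [0.5664 0.1669 0.053 ]
holder top ends [ 0.4779 -0.2424  0.078 ] [ 0.4848 -0.3194  0.078 ]
block [ 0.5009 -0.2314  0.034 ] [ 0.5094 -0.3311  0.034 ] [ 0.4572 -0.3334  0.034 ] [ 0.4507 -0.2334  0.034 ]
[[-0.97  0.23 -0.  ]
 [ 0.23  0.97 -0.  ]
 [ 0.   -0.   -1.  ]]
-50 0 0.07 [ 0.5   0.71  1.6  -0.75  1.4   0.86]
-50 0 0.25 [ 0.5   0.46  1.48 -0.74  1.68  0.6 ]
-50 180 0.07 [ 0.5   0.71  1.6  -0.75  1.4  -2.28]
-50 180 0.25 [ 0.5   0.46  1.48 -0.74  1.68 -2.54]
-40 0 0.07 [ 0.45  0.63  1.66 -0.65  1.27  0.78]
-40 0 0.25 [ 0.45  0.39  1.5  -0.62  1.59  0.54]
-40 180 0.07 [ 0.45  0.63  1.66 -0.65  1.27 -2.36]
-40 180 0.25 [ 0.45  0.39  1.5  -0.62  1.59 -2.6 ]
0 0 0.07 [ 0.12  0.39  1.87 -0.    0.88  0.12]
0 0 0.25 [ 0.12  0.16  1.64 -0.    1.34  0.12]
0 180 0.07 None
0 180 0.25 None
40 0 0.07 [-0.26  0.45  2.    0.79  1.06 -0.79]
40 0 0.25 [-0.26  0.14  1.83  0.68  1.43 -0.45]
40 180 0.07 [-0.26  0.45  2.    0.79  1.06  2.35]
40 180 0.25 [-0.26  0.14  1.83  0.68  1.43  2.69]
50 0 0.07 [-0.33  0.52  2.01  0.9   1.18 -0.94]
50 0 0.25 [-0.33  0.18  1.87  0.81  1.49 -0.57]
50 180 0.07 [-0.33  0.52  2.01  0.9   1.18  2.2 ]
50 180 0.25 [-0.33  0.18  1.87  0.81  1.49  2.57]
```

```bash
cat >> h.py <<'E'
from scipy.spatial.transform import Rotation as R
DOWN=np.array([[0,1,0],[1,0,0],[0,0,-1.]])
def Q(yaw,tilt=0):  # closing axis = world x turned by yaw (deg); tilt about closing axis, + : tool points to +y side
    return (R.from_euler('z',yaw,degrees=True)*R.from_euler('x',tilt,degrees=True)*R.from_matrix(DOWN)).as_quat()
E
python3 - <<'E'
from h import *
env.reach([.46,.20,.27],Q(8))
d=save("wrist","pics/w1.png"); print(monitor.sense()["clock"],d["mtx"],-d["view"][:3,:3].T@d["view"][:3,3],d["view"][2,:3])
E
```

```text
1.8417 [[371.64829954   0.         326.38339608]
 [  0.         371.64829954 243.11156797]
 [  0.           0.           1.        ]] [0.44979511 0.26580258 0.41190537] [ 0.0368019  -0.25839409 -0.96533834]
```

View pics/w1.png

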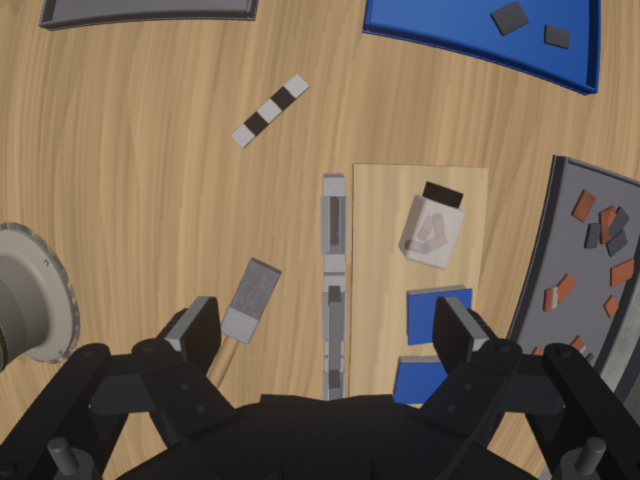

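Wrist view: the empty pocket runs along column 334, rows 175–275, with its dark slot at (335,222). The jar's cap is at (442,194) and its foot at about (427,262). I'll enlarge this for the measurement.

```bash
python3 - <<'E'
from h import *
s=cv2.imread("pics/w1.png")
cv2.imwrite("pics/w1c.png",cv2.resize(s[165:285,315:475],(800,600),interpolation=cv2.INTER_CUBIC))
E
```

```text
(no output)
```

View pics/w1c.png

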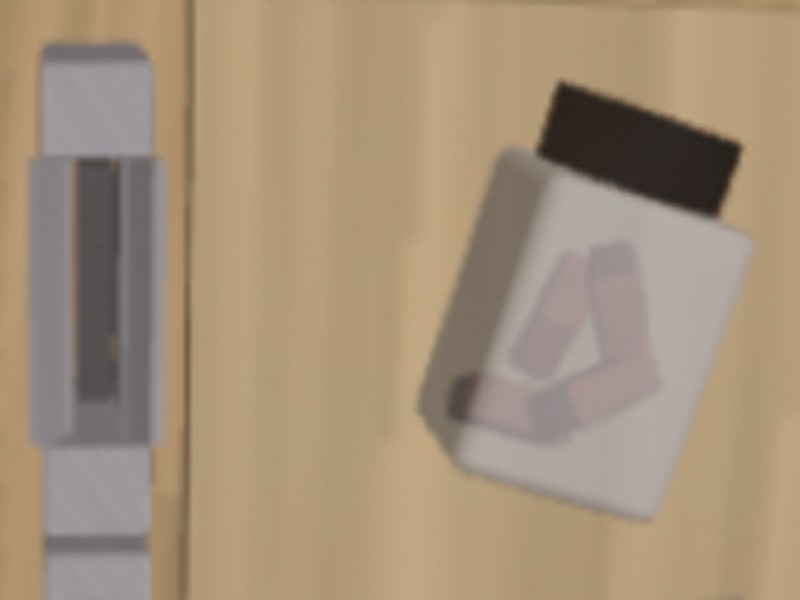

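The enlarged view gives the jar's top-face corners (crop pixels) as (553,170), (752,236), (652,520) and (458,463). The slot mouth spans x 28–163 and y 157–444.

```bash
python3 - <<'E'
from h import *
d=load("pics/w1.png")
P=lambda x,y,z:onz(d,315+x/5-.4,165+y/5-.4,z,True)
j=[P(*c,.076) for c in((553,170),(752,236),(652,520),(458,463))]
for a in j: print(a.round(4))
ax=(j[0]+j[1]-j[2]-j[3])[:2]/2; L=np.linalg.norm(ax)
print("len",L,"w",np.linalg.norm(j[0]-j[1]),np.linalg.norm(j[2]-j[3]),"yaw",np.degrees(np.arctan2(-ax[0],ax[1])),"foot",((j[2]+j[3])/2)[:2],"mid",sum(j)[:2]/4)
s=[P(*c,.055) for c in((28,157),(163,157),(163,444),(28,444))]
print("mouth",sum(s)/4, "size",np.linalg.norm(s[0]-s[1]),np.linalg.norm(s[1]-s[2]))
c=[P(*c,.055) for c in((43,60),(152,60),(152,535),(43,535))]
print("cheeks",sum(c)/4,np.linalg.norm(c[0]-c[3]),np.linalg.norm(c[0]-c[1]))
v=(c[0]+c[1]-c[2]-c[3]);print("yaw",np.degrees(np.arctan2(-v[0],v[1])))
f=P(190,10,.03)-P(186,590,.03);print("edge yaw",np.degrees(np.arctan2(-f[0],f[1])),P(190,10,.03),P(186,590,.03))
E
```

```text
[0.5478 0.2315 0.076 ]
[0.5902 0.2256 0.076 ]
[0.5826 0.1666 0.076 ]
[0.5405 0.1728 0.076 ]
len 0.05928675075278486 w 0.04280501149575573 0.04246130039044044 yaw -7.181471477807672 foot [0.56154989 0.16972371] mid [0.56525568 0.19913454]
mouth [0.46796446 0.18936558 0.055     ] size 0.02612622967516482 0.057935005007486384
cheeks [0.46841387 0.18918069 0.055     ] 0.09609521286892264 0.02091379880940604
yaw 8.394665826123052
edge yaw 8.653388601730779 [0.47946072 0.24769442 0.03      ] [0.49845193 0.12290744 0.03      ]
```

```bash
cat >> h.py <<'E'
H=env.hold_point_z
def tcp(g,q,back=0): return np.array(g)+R.from_quat(q).as_matrix()[:,2]*(H-back)
def st(*k):
    s=monitor.sense(); print(*[(a,np.round(s[a],4)) for a in ("clock",)+k],flush=True); return s
E
python3 - <<'E'
from h import *
q1=Q(-7.2,-45); a=np.radians(-7.2); axis=np.array([-np.sin(a),np.cos(a),0])
g1=np.array([.5655,.1991,.058])+axis*.006   # 37 mm from foot
env.reach(tcp(g1,q1,.09),q1); env.movel(tcp(g1,q1),.12,guard=8); st("position","contact_force")
print(tcp(g1,q1))
env.close_gripper(40); s=st("finger_gap","gripper_force","contact_force")
env.movel(s["position"]+[0,0,.03],.06)
qm=Q(0,0); env.movel(tcp([.57,.2,.16],qm),.04,frame=qm)
q2=Q(8.4,45); b=np.radians(8.4); ex=np.array([np.cos(b),np.sin(b),0]); ey=np.array([-np.sin(b),np.cos(b),0])
g2=np.array([.4683,.1893,0])+ex*.108-ey*.005; g2[2]=.030+.037
env.movel(tcp(g2+[0,0,.03],q2),.04,frame=q2)
st("position","finger_gap","contact_force")
save("wrist","pics/w2.png"); save("side","pics/s2.png")
A=cv2.imread("pics/w2.png");B=cv2.imread("pics/s2.png")[140:280,240:426]
cv2.imwrite("pics/c2.png",np.hstack([cv2.resize(A,(400,300)),cv2.resize(B,(400,300))]))
E
```

```text
('clock', np.float64(3.6583)) ('position', array([0.565 , 0.1923, 0.0457])) ('contact_force', array([0.1082, 0.522 , 0.789 ]))
[0.56459473 0.19193406 0.0447771 ]
('clock', np.float64(4.1083)) ('finger_gap', np.float64(0.5338)) ('gripper_force', np.float64(41.2996)) ('contact_force', array([0.2765, 2.047 , 2.1681]))
('clock', np.float64(8.2167)) ('position', array([0.574 , 0.2134, 0.0842])) ('finger_gap', np.float64(0.5322)) ('contact_force', array([ 0.9339,  0.2166, -1.0083]))
```

View pics/c2.png

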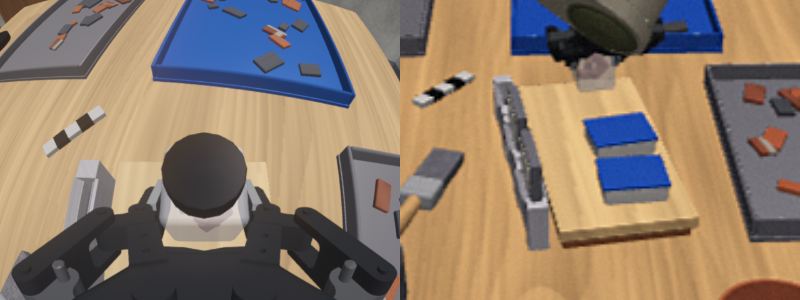

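The jar is held upright, cap up, above the board behind the pocket. Next I lower it and let go.

```bash
python3 - <<'E'
from h import *
p=monitor.sense()["position"]; q2=Q(8.4,45)
print(env.movel(p+[0,0,-.022],.06,guard=5)); p=st("position","contact_force")["position"]
print(env.movel(p+[0,0,-.014],.015,guard=6)); env.hold(.2); p=st("position","contact_force")["position"]
env.release(); env.hold(.2); st("contact_force","finger_gap")
back=-R.from_quat(q2).as_matrix()[:,2]
env.movel(p+back*.09,.12); p=st("contact_force")["position"]
env.movel(p+[0,0,.1],.2)
# look at the holder from above
env.reach([.46,-.30,.24],Q(5))
st(); save("side","pics/s3.png"); d=save("wrist","pics/w3.png"); print(d["view"][2,:3])
A=cv2.imread("pics/w3.png");B=cv2.imread("pics/s3.png")[140:260,270:400]
cv2.imwrite("pics/c3.png",np.hstack([cv2.resize(A[60:420,160:520],(500,500),interpolation=2),cv2.copyMakeBorder(cv2.resize(B,(300,277),interpolation=2),0,223,0,0,0)]))
E
```

```text
False
('clock', np.float64(8.825)) ('position', array([0.5739, 0.2135, 0.0619])) ('contact_force', array([ 1.0771, -0.6155, -1.7893]))
True
('clock', np.float64(9.5833)) ('position', array([0.574 , 0.2135, 0.0556])) ('contact_force', array([-0.4381, -1.1008,  6.2456]))
('clock', np.float64(10.2583)) ('contact_force', array([-0.0184,  0.0599,  1.0361])) ('finger_gap', np.float64(1.0029))
('clock', np.float64(11.1583)) ('contact_force', array([ 0.2362, -0.2266, -0.1645]))
('clock', np.float64(13.475))
[ 0.02314183 -0.2593694  -0.96550089]
```

View pics/c3.png

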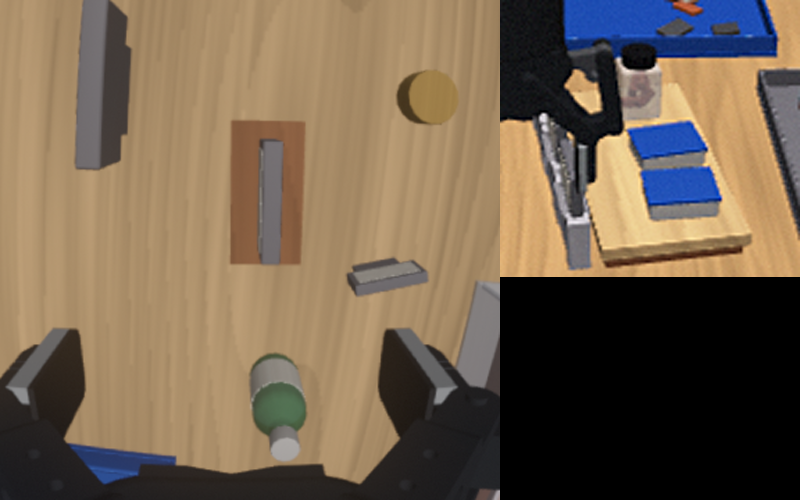

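The jar stands upright and released, at (640,80) in the right inset. The holder in the block spans (274,140)–(272,263) in the left crop, with a light sliver (paper) on its left, −x side. I'll measure it and check that sliver's colour.

```bash
python3 - <<'E'
from h import *
d=load("pics/w3.png");k=360/500
P=lambda x,y,z:onz(d,160+x*k-.3,60+y*k-.3,z,True)
c=[P(*a,.078) for a in((265,140),(284,140),(281,263),(262,263))]
print(sum(c)/4,np.linalg.norm(c[0]-c[3]),np.linalg.norm(c[0]-c[1]));v=c[0]+c[1]-c[2]-c[3];print("yaw",np.degrees(np.arctan2(-v[0],v[1])))
b=[P(*a,.034) for a in((231,121),(305,122),(301,264),(231,264))]
print("block",sum(b)/4,np.linalg.norm(b[0]-b[3]),np.linalg.norm(b[0]-b[1]));v=b[0]+b[1]-b[2]-b[3];print("yaw",np.degrees(np.arctan2(-v[0],v[1])))
f=d["frame"]
for y in(175,200,225): print([tuple(int(t) for t in f[int(60+y*k),u]) for u in range(343,368)])
E
```

```text
[ 0.48316951 -0.28128196  0.078     ] 0.07474698472612344 0.011173126295021318
yaw 4.60162324390358
block [ 0.4828357  -0.28260134  0.034     ] 0.09899112612923903 0.049621327411831
yaw 5.0085059899737105
[(136, 94, 64), (135, 93, 64), (133, 93, 66), (106, 89, 79), (111, 105, 99), (103, 97, 92), (97, 91, 90), (106, 100, 103), (114, 110, 112), (115, 111, 114), (115, 110, 113), (115, 110, 113), (116, 111, 114), (116, 111, 114), (115, 111, 114), (116, 111, 114), (116, 112, 114), (116, 111, 114), (114, 109, 112), (109, 101, 101), (111, 87, 73), (131, 91, 64), (134, 93, 63), (133, 92, 63), (132, 91, 62)]
[(137, 95, 65), (135, 94, 65), (124, 91, 67), (107, 93, 82), (129, 123, 116), (115, 110, 105), (95, 89, 90), (107, 102, 104), (113, 108, 111), (115, 110, 112), (114, 109, 112), (114, 109, 112), (115, 110, 113), (115, 110, 113), (115, 110, 113), (115, 110, 112), (115, 110, 113), (115, 111, 113), (113, 108, 111), (109, 100, 101), (130, 95, 74), (136, 95, 65), (135, 93, 63), (134, 92, 63), (133, 92, 63)]
[(138, 95, 65), (134, 94, 65), (112, 89, 74), (100, 90, 82), (114, 109, 103), (113, 107, 104), (104, 99, 100), (112, 107, 109), (113, 108, 111), (113, 108, 110), (113, 108, 111), (113, 108, 111), (113, 108, 111), (113, 108, 111), (113, 108, 111), (114, 109, 112), (114, 109, 111), (112, 108, 110), (108, 100, 101), (114, 86, 71), (131, 91, 64), (137, 95, 65), (137, 94, 65), (136, 94, 64), (135, 93, 63)]
```

The sliver is warm and bright (129,123,116) beyond a dark rim, so the paper faces −x and no turn is needed. Now I grasp the holder and carry it over the pocket.

```bash
python3 - <<'E'
from h import *
q=Q(4.8); g=np.array([.483,-.2818,.062])
env.reach(tcp(g+[0,0,.09],q),q); print(env.movel(tcp(g,q),.1,guard=8)); st("position","contact_force")
env.close_gripper(60); s=st("position","finger_gap","gripper_force","contact_force")
env.movel(s["position"]+[0,0,.15],.15); st("contact_force","finger_gap")
qp=Q(8.4); p=np.array([.4683,.1893,.150]); env.movel([.45,.0,.2],.2,frame=qp); env.movel(p,.2)
st("position","contact_force","finger_gap")
d=save("wrist","pics/w4.png"); save("side","pics/s4.png")
A=cv2.imread("pics/w4.png");B=cv2.imread("pics/s4.png")[100:260,240:400]
cv2.imwrite("pics/c4.png",np.hstack([cv2.resize(A[150:450,200:500],(450,450),interpolation=2),cv2.copyMakeBorder(cv2.resize(B,(350,350),interpolation=2),0,100,0,0,0)]))
E
```

```text
False
('clock', np.float64(15.1417)) ('position', array([ 0.4833, -0.2821,  0.044 ])) ('contact_force', array([-0.2907,  0.3627,  0.8997]))
('clock', np.float64(15.8083)) ('position', array([ 0.4831, -0.2819,  0.0435])) ('finger_gap', np.float64(0.1304)) ('gripper_force', np.float64(58.4932)) ('contact_force', array([-0.4804,  0.8673,  1.9182]))
('clock', np.float64(16.9583)) ('contact_force', array([-0.8528, -0.0578, -1.4451])) ('finger_gap', np.float64(0.1323))
('clock', np.float64(19.6583)) ('position', array([0.4685, 0.1886, 0.1502])) ('contact_force', array([-0.1047, -0.7075, -0.1455])) ('finger_gap', np.float64(0.1289))
```

View pics/c4.png

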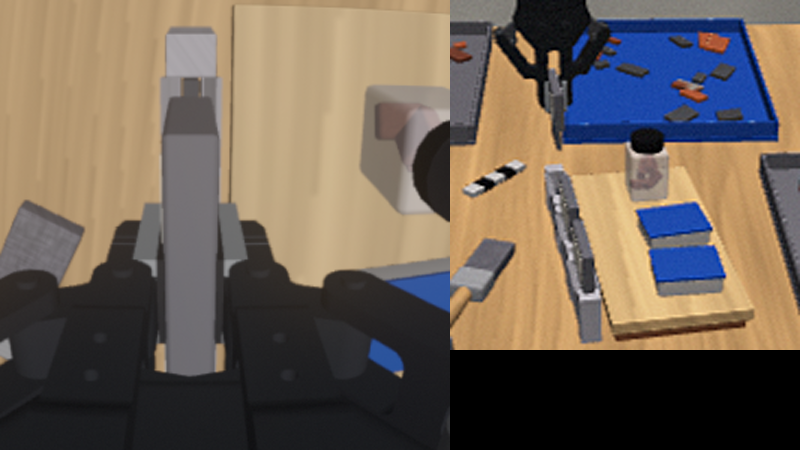

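The holder is held upright and lines up with the pocket: cheek centre is at column 191, head at column 190, and the jar stands clear. I'll insert it with guards.

```bash
python3 - <<'E'
from h import *
p=np.array([.4683,.1893,0])
env.movel(p+[0,0,.100],.1); st("position","contact_force")
r=env.movel(p+[0,0,.077],.03,guard=5); print(r); st("position","contact_force")
if not r:
    r=env.movel(p+[0,0,.058],.015,guard=18); print(r); env.hold(.3); st("position","contact_force","ft_torque","finger_gap","gripper_force")
E
```

```text
('clock', np.float64(20.4083)) ('position', array([0.4687, 0.1892, 0.1005])) ('contact_force', array([ 0.3281,  0.9813, -1.0728]))
False
('clock', np.float64(21.325)) ('position', array([0.4684, 0.1893, 0.0771])) ('contact_force', array([-0.5405, -0.6171,  0.2755]))
True
('clock', np.float64(22.4833)) ('position', array([0.4685, 0.1893, 0.0645])) ('contact_force', array([-1.9255,  0.0524,  7.5312])) ('ft_torque', array([-0.0216,  0.2524,  0.0406])) ('finger_gap', np.float64(0.1348)) ('gripper_force', np.float64(59.2143))
```

```bash
python3 - <<'E'
from h import *
p=np.array([.4685,.1893,0])
for z in(.0635,.0625):
    r=env.movel(p+[0,0,z],.01,guard=12); env.hold(.5); s=st("position","contact_force"); print(r)
    if r or s["contact_force"][2]>13: break
save("wrist","pics/w5.png"); save("side","pics/s5.png")
A=cv2.imread("pics/w5.png");B=cv2.imread("pics/s5.png")[100:260,240:400]
cv2.imwrite("pics/c5.png",np.hstack([cv2.resize(A[150:450,200:500],(450,450),interpolation=2),cv2.copyMakeBorder(cv2.resize(B,(350,350),interpolation=2),0,100,0,0,0)]))
E
```

```text
('clock', np.float64(23.2333)) ('position', array([0.4686, 0.1894, 0.0644])) ('contact_force', array([-5.2021, -0.1475, 15.3721]))
False
```

View pics/c5.png

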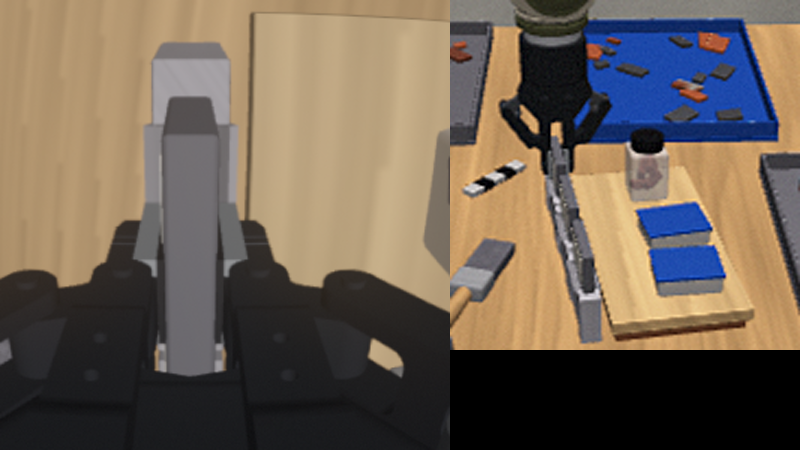

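The holder is seated flush in line with its neighbours. It stopped at the expected home height (TCP 0.0644) against 15 N, and the jar is upright and untouched.

```bash
python3 -c "
from h import *
print(job.hand_in()); st('contact_force')"
```

```text
the job is handed in; nothing more can be done
None
the job is handed in; nothing more can be done
```

The job is handed in, with no verdict shown: the jar stands upright behind the empty pocket, let go, and the arm is holding the label holder pressed home with about 15 N, paper side to the robot.

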